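Check a pump piston on the limit snap gauge

TASK

Check the white ceramic pump piston for wear on the blue snap gauge: take it out of the white rack and, holding it upright, slide it sideways into the gauge's open jaw, past the front (go) anvil until the rear (no-go) anvil, marked red, stops it, and lean on that stop lightly, with about half a kilo, for a second. Then draw it back out and stand it fully home in the empty seat of the green tray beside its steel barrel. Ceramic chips: feel your way in, never push hard in the gauge nor try to force the no-go, set it down softly, and leave everything else as it stands.

Things in the scene. Friction and masses are not known exactly. Their poses are not given: they have to be found in the camera images.
- piston: The piston to check: ivory-white ceramic cylinder 20 mm in diameter and 80 mm long, topped by a bare steel shank (12 mm diameter, 12 mm long) and a steel button (18 mm diameter, 6 mm); 98 mm tall in all, 0.12 to 0.22 kg. Origin: centre of its bottom face; z runs up its axis. It starts upright in one of the rack's three holes.
- rack: White plastic block 64 x 170 x 40 mm (x, y, z), fixed, with three round holes 23 mm in diameter in its top at y = -55, 0 and +55 mm, mouths at z = 40 mm, chamfered 3 mm, floors at z = 10 mm. Origin: centre of its underside. The white piston stands in one hole, two black ones in the others.
- gauge: Blue C-shaped limit snap gauge lying flat on a grey stand, fixed. Origin: on the bench, under the centre line of the go gap, 33 mm beyond the go anvil's middle; +x is the way a piston is pushed in (the jaw opens to -x), y across the gap, z up. Frame: x -54 to 95, y -67 to 45, z 28 to 48 mm; clamp knob 22 mm wide at x = 74, top z = 61; base x 54 to 149 mm.
- gauge_mouth (a point): On the gap's centre line at the front end of the fixed anvil: gauge frame (-56, 0, 38) mm; axes as the gauge's. Everything in the jaw lies at z = 30 to 46 mm and under it is free space, so a piston passes hanging with its bottom 3 to 24 mm above the bench. The anvils are rigid with sharp corners. A push of 3 to 6 N is right; over 15 N chips the piston.
- fixed_anvil (a point): Long flat steel anvil on the jaw's +y side, facing -y. This point: front end of its face, gauge frame (-56, 10.75, 38) mm; axes as the gauge's. The face runs straight from x = -56 to +32 mm at y = 10.75 mm. It starts 16 mm ahead of the go anvil, so a piston can be laid against it at about x = -52 mm and slid along it.
- go_anvil: The front, green-collared anvil on the jaw's -y side: steel block 14 mm long (x), 16 mm high. Origin: centre of its measuring face, gauge frame (-33, -10.75, 38) mm; axes as the gauge's. The go gap between it and the fixed anvil is 21.5 mm wide (y -10.75 to 10.75) for x = -40 to -26 mm.
- nogo_anvil: Slotted guide of the rear (no-go) anvil, a steel block 14 mm long (x), 16 mm high, red clamp screw and mark. Origin: guide's middle, gauge frame (12, -33, 38) mm; axes as the gauge's. The no-go gap is 16 mm wide (y -5.25 to 10.75). Where along the guide the block is clamped is not measured: its front edge is at x = -6 to 16 mm, and stops the piston with its axis 7 to 9 mm before that.
- tray: Green pump-set tray block 76 x 150 x 40 mm (x, y, z), fixed. Origin: centre of its underside. Two round holes in its top, mouths at z = 40 mm, chamfered 3 mm, floors at z = 10 mm: the empty piston seat, 23 mm in diameter, at y = -32 mm, and the barrel's hole, 39 mm, at y = +32 mm.
- tray_seat (a point): Centre of the floor of the empty piston seat in the green tray, 30 mm below its mouth; axes as the tray's.
- dark_piston_a: Black piston of the same shape and size as the white one, standing in the rack; leave it. Origin: centre of its bottom face.
- dark_piston_b: Second black piston in the rack, as the other; leave it.
- barrel: Steel pump barrel, 42 mm widest, 76 mm tall, with two side ports reaching 33 mm from its axis at 54 mm above its bottom (along its x), standing in the tray's larger hole; leave it. Origin: centre of its bottom face.
- amber_bottle: Amber bottle, 60 mm in diameter, 130 mm tall, behind the work; leave it. Origin: centre of its underside.
- beaker: Glass beaker, 66 mm in diameter, 85 mm tall, behind the work; leave it. Origin: centre of its underside.
- vial: Small clear vial with a metal cap, 24 mm in diameter, 52 mm tall; leave it. Origin: centre of its underside.
- spanner: Double open-ended steel spanner about 165 mm long lying flat close in front of the robot's base; leave it. Origin: middle of its length, on the bench.
Not all that is in view belongs to the job. What is shaped like the tray but yellow is not meant.

How it is judged:
By the outcome, as a careful person would: the job done as asked, in the order asked, and still so for the second after the job is handed in, with the robot touching nothing.
It also fails if it takes over 72 s, if anything falls off the work surface, if the arm or the gripper's body presses on something with over 40 N, if the wrist force passes 120 N, or if a joint passes its speed limit or range.

ROBOT

A 7-joint arm with a two-finger parallel gripper is mounted at the origin on the work surface. World frame = base frame: x ahead of the robot, y to its left, z up, the work surface at z = 0. Lengths are in m, angles in rad, forces in N, time in s.
With the tool pointing down it reaches from about 0.4 to 0.85 m from the base axis. Payload 4.5 kg.
Tool frame: the origin (TCP) lies midway between the tips of the shut fingers; the grasp point (between the pads) lies 19 mm behind it; z points along the fingers, y is the direction in which the jaws open and shut (so a half turn about z gives the same grasp; the last joint's range is limited). The gripper opens to 88 mm and grips with 3 to 60 N. Pads are 18 mm wide; open, the fingers measure 123 mm over their backs; the gripper's body (75 mm by 187 mm) begins 45 mm behind the grasp point.
Start: joints at [1.32, 0.689, -0.195, 1.565, 0.157, 0.902, -0.215], TCP at [0.176, -0.6, 0.239] pointing down, gripper open.
Joint ranges: [-3.01, 3.01], [-0.46, 2.08], [-1.47, 1.51], [0.13, 2.56], [-1, 4.14], [0.04, 2.09], [-2.66, 2.66]. Speed limits (rad/s): [2.57, 2.57, 3.14, 3.14, 3.14, 3.14, 3.14].

INTERFACE

Orientations are given as a unit quaternion [x, y, z, w].
In Python, from plant import r gives the robot as it stands. The module is installed in compiled form; this text tells all that it offers.
- The arm moves only by the shell command python3 -m jog 'ROWS' [FORCE]. ROWS is JSON, a list of rows, each an object with "translation": the shift along the tool's x, y, z in units of 40 mm (1.0 is 40 mm), a list of three; "twist": the turn about the tool's z in units of 6 degrees (1.0 is 6 degrees); "claw": the opening in per cent of the stroke, from 0 (shut) to 100 (fully open). A call has 1 to 20 rows; each row shifts and turns the commanded pose from where the row before left it, along the tool's axes as they then stand; what a row does not reach is not made up. A row lasts 1/12 s, in which the tool goes at most 41.7 mm and 7.16 degrees, less where a joint would pass 70% of its speed; a pose out of reach is approached as far as the arm can. A call is refused whole if a number of a shift passes 1 or a number of a turn 1, either way. A call with a gripper value outside its range is refused whole. The fingers move at their own pace and stop on an object; FORCE is the grip in N (left out, the last holds). Time passes only in rows, so rows that do not move let the fingers close. It gives the time, the measured TCP pose, the force and the opening at its end, in the units of the state.
- r.get_state(): the state, without advancing time (a new reading comes with each control period).
- r.snapshot(name): name is "side" or "top"; returns a dict with "img" (400x640x3 uint8, red, green, blue), "fx", "fy", "cx", "cy" (pixels), "origin" and "rotation" of the camera in the world. Camera axes: x right, y up, looking along -z (the intrinsics and any distortion apply to the point x, -y, -z); pixel columns grow to the right and rows downward; lengths in m; the calibration is good to about 2 mm. A picture is of the moment at which its call begins. There is no depth.
- r.finish_job(): hands the job in, once; it reports no verdict.
Trained networks look in the newest picture that a camera, given by its name, has taken for a name from the list of things; names that differ only in an ending like _2 or _b are one class to them, and where a whole thing is asked for, a point or a joint stands for the part that bears it (a point fixed in the world has none). Each returns a list of dicts, best first, with "confidence" (0 to 1); they miss things now and then, are a little off and sometimes report something else, mostly with a low value. They report only what shows in the picture. A call takes as long as a camera call. They do not tell look-alikes from the thing itself.
- r.spot_in(label, camera): "rect" ([left, top, right, bottom] in pixels, round what is visible of it).
- r.spot_point(label, camera): "location" ([row, column] in pixels: a listed point, or the origin of a listed thing).
The state is a dict: "clock": time; "q": joint angles; "qd": joint speeds; "joint_torque": joint torques, N m; "tool_pos": TCP position; "eef_rot": TCP orientation; "contact_force": force on the tool from outside, world axes, zero at the start; "moment": the same for the moment, N m; "opening": opening from 0.0 (shut) to 1.0 (fully open).
Only numpy, scipy, OpenCV 4.12 (cv2) and the standard library are available. Lean on these libraries where they do the work, as an engineer would, in place of code of your own. Each camera call takes 0.05 s, during which the arm holds its last target. There are 200 camera calls.

## Working session

There is one attempt and no reset: what is moved stays moved. The work goes in short steps, Python scripts to look and compute and a shell command to move; the robot and the scene stay as the last step left them, time stands still between calls to the robot, and variables do not carry over. Pictures are saved under pics/ and viewed, about 8 in all and at most 12, crops included, and the job is handed in when it is done.

```bash
mkdir -p pics; cat > h.py <<'E'
import numpy as np, cv2
from plant import r
def ray(s,row,col):
    d=np.array([(col-s["cx"])/s["fx"],-(row-s["cy"])/s["fy"],-1.0])
    return np.array(s["origin"]),np.array(s["rotation"])@d
def at(s,row,col,z):
    o,d=ray(s,row,col); return o+d*(z-o[2])/d[2]
def pix(s,p):
    c=np.array(s["rotation"]).T@(np.array(p)-np.array(s["origin"]))
    return s["cy"]-s["fy"]*c[1]/-c[2], s["cx"]+s["fx"]*c[0]/-c[2]
def save(s,n,crop=None,k=1):
    im=s["img"][:,:,::-1]
    if crop: t,b,l,rr=crop; im=im[t:b,l:rr]
    cv2.imwrite("pics/"+n,cv2.resize(np.ascontiguousarray(im),None,fx=k,fy=k,interpolation=cv2.INTER_CUBIC))
E
python3 - <<'E'
from h import *
for c in ("top","side"):
    s=r.snapshot(c); save(s,c+"1.png"); print(c,{k:s[k] for k in s if k!="img"})
    for n in "piston rack gauge gauge_mouth fixed_anvil go_anvil nogo_anvil tray tray_seat barrel".split():
        print(n,[(np.round(x["location"]).tolist(),round(x["confidence"],2)) for x in r.spot_point(n,c)][:4])
print(r.get_state())
E
```

```text
top {'fx': 438.9935274850308, 'fy': 438.9935274850308, 'cx': 318.9896068388814, 'cy': 200.27226468590632, 'origin': array([0.30188987, 0.05599787, 1.33636677]), 'rotation': array([ 0.0740783 , -0.07534797, -0.70280223,  0.70349422])}
piston [([215.0, 439.0], 0.7), ([218.0, 441.0], 0.41)]
rack [([218.0, 438.0], 0.76)]
gauge [([203.0, 337.0], 0.77)]
gauge_mouth [([219.0, 344.0], 0.69)]
fixed_anvil [([221.0, 339.0], 0.9), ([143.0, 387.0], 0.7)]
go_anvil [([214.0, 343.0], 0.4), ([216.0, 438.0], 0.26)]
nogo_anvil []
tray [([280.0, 233.0], 0.89), ([196.0, 188.0], 0.88), ([224.0, 246.0], 0.86)]
tray_seat [([222.0, 252.0], 0.94), ([190.0, 194.0], 0.87), ([280.0, 244.0], 0.85)]
barrel [([203.0, 340.0], 0.6), ([217.0, 441.0], 0.27)]
side {'fx': 426.0620471459698, 'fy': 426.0620471459698, 'cx': 326.97504104376736, 'cy': 194.47094698891362, 'origin': array([ 0.48516531, -0.70365001,  0.90046464]), 'rotation': array([ 0.35466695, -0.02012277, -0.04451504,  0.93371561])}
piston [([329.0, 326.0], 0.69)]
rack [([333.0, 329.0], 0.59)]
gauge [([220.0, 331.0], 0.56)]
gauge_mouth [([219.0, 310.0], 0.86)
[... 364 characters left out ...]
q': array([ 1.31978311,  0.68908108, -0.19458506,  1.56531394,  0.15729294,
        0.90249453, -0.21508597]), 'qd': array([ 1.08901833e-04,  1.09264273e-03, -2.24530309e-04, -7.05421006e-05,
       -1.35499151e-03, -7.25458956e-04,  2.89955139e-04]), 'joint_torque': array([ 3.42563444e-04, -5.27485085e+01, -1.26726910e+00, -1.53742379e+01,
       -5.19427587e-02, -7.13258869e-04,  6.00515546e-05]), 'tool_pos': array([ 0.17563487, -0.59983412,  0.23875042]), 'eef_rot': array([9.89875727e-01, 1.41936761e-01, 9.18964751e-06, 4.14423692e-05]), 'contact_force': array([-0.11513933, -0.49770122, -0.91805414]), 'moment': array([-0.02522374, -0.01741818,  0.02753844]), 'opening': 0.9952863436933301}
```

View pics/top1.png

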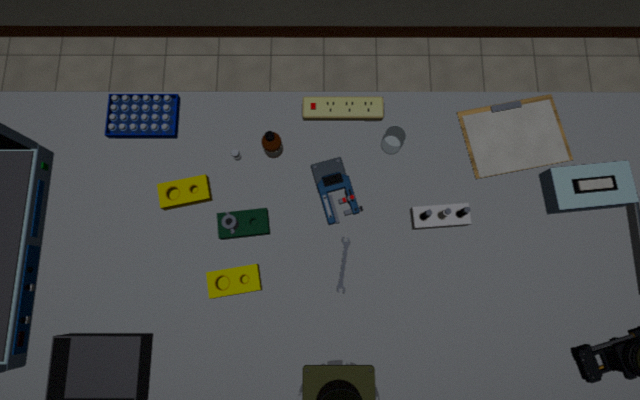

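View pics/side1.png

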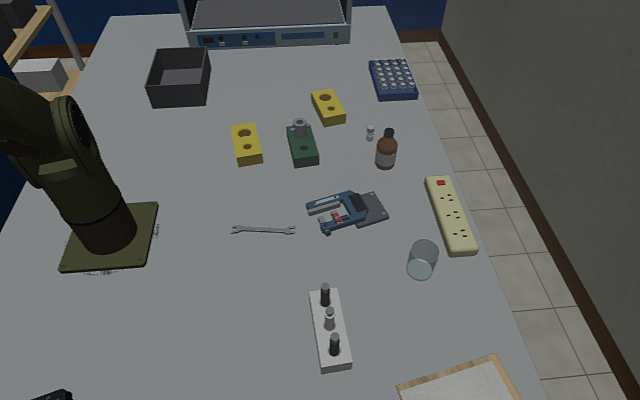

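The white piston stands in the rack's middle hole (top picture about row 213, col 444). The green tray is at (222, 243), its empty seat at (221, 253), and the two yellow look-alikes at (190, 184) and (281, 234) are not meant. The gauge at (190, 337) opens towards the robot. I'll enlarge these and measure.

```bash
sed -i 's/^from plant/from scipy.spatial.transform import Rotation as Rot\nfrom plant/; s/np.array(s\["rotation"\])/Rot.from_quat(s["rotation"]).as_matrix()/g' h.py
cat >> h.py <<'E'
def tri(s1,p1,s2,p2):
    o1,d1=ray(s1,*p1);o2,d2=ray(s2,*p2)
    t=np.linalg.lstsq(np.c_[d1,-d2],o2-o1,rcond=None)[0]
    a,b=o1+d1*t[0],o2+d2*t[1]; return (a+b)/2,np.linalg.norm(a-b)
E
python3 - <<'E'
from h import *
t=r.snapshot("top"); s=r.snapshot("side")
def cr(s,row,col,h,w,k):
    return cv2.resize(np.ascontiguousarray(s["img"][row:row+h,col:col+w,::-1]),None,fx=k,fy=k,interpolation=cv2.INTER_CUBIC)
A=cr(t,150,300,80,80,5);B=cr(s,180,300,60,100,4);C=cr(t,195,405,40,80,5);D=cr(s,280,295,100,70,3)
c=np.zeros((600,800,3),np.uint8)
c[:400,:400]=A;c[:240,400:800]=B;c[400:600,:400]=C;c[250:550,410:620]=D
c[250:370,625:795]=cr(t,200,205,34,85,2)[:120,:170].repeat(1,0)[:120] if 0 else cv2.resize(cr(t,200,205,50,70,2),(170,120))
c[380:590,625:795]=cv2.resize(cr(s,110,275,63,51,1),(170,210),interpolation=cv2.INTER_CUBIC)
cv2.imwrite("pics/z.png",c)
for n in "piston rack gauge_mouth fixed_anvil go_anvil nogo_anvil tray tray_seat".split():
    a=r.spot_point(n,"top");b=r.spot_point(n,"side")
    for x in a:
        for y in b:
            p,e=tri(t,x["location"],s,y["location"])
            if e<.02: print(n,p.round(4),round(e,4),np.round(x["location"],1),np.round(y["location"],1),round(x["confidence"],2),round(y["confidence"],2))
# contours of tops at z=.04
for nm,(h,roi) in dict(tray=("g",(195,250,205,285)),rack=("w",(195,240,400,485))).items():
    a,b,c_,d=roi; im=t["img"][a:b,c_:d].astype(int)
    m=(im[...,1]-im[...,0]>15) if h=="g" else (im.min(2)>150)
    m=m.astype(np.uint8)
    cs=max(cv2.findContours(m,cv2.RETR_EXTERNAL,cv2.CHAIN_APPROX_NONE)[0],key=cv2.contourArea)
    pts=np.array([at(t,a+p[0][1],c_+p[0][0],.04)[:2] for p in cs],np.float32)
    print(nm,m.sum(),cv2.minAreaRect(pts))
E
```

```text
piston [ 0.5292 -0.314   0.0131] 0.0047 [217.9 439.1] [331.4 326.2] 0.23 0.53
rack [ 0.5393 -0.3145  0.0115] 0.0031 [215. 439.] [331.4 331.2] 0.67 0.84
fixed_anvil [ 0.5109 -0.004   0.0429] 0.0098 [221.3 338.1] [213.1 306.8] 0.55 0.95
go_anvil [ 0.5425 -0.0152  0.0307] 0.004 [212.6 341.7] [218.2 320.4] 0.49 0.47
nogo_anvil [ 0.5896 -0.0275  0.0296] 0.0019 [197.8 345.6] [220.7 339.3] 0.49 0.46
tray [ 0.3371  0.3064 -0.0104] 0.0075 [281.4 234.9] [151.2 245.8] 0.96 0.91
tray [0.6029 0.4713 0.0025] 0.0021 [195.3 184.8] [110.7 325.9] 0.96 0.81
tray [0.5165 0.2673 0.0081] 0.001 [223.  249.2] [151.4 304.8] 0.82 0.8
tray_seat [0.6211 0.4425 0.007 ] 0.0044 [188.9 194. ] [114.7 331.8] 0.79 0.83
tray_seat [0.3477 0.2739 0.0111] 0.0017 [279.1 244.9] [152.6 249.5] 0.74 0.78
tray_seat [0.5168 0.245  0.0243] 0.0037 [222.5 255.8] [152.3 305.6] 0.57 0.9
tray 1021 ((0.5120059251785278, 0.28240227699279785), (0.07680996507406235, 0.14941677451133728), 6.5476508140563965)Traceback (most recent call last):
  File "<stdin>", line 22, in <module>
ValueError: max() iterable argument is empty
```

View pics/z.png

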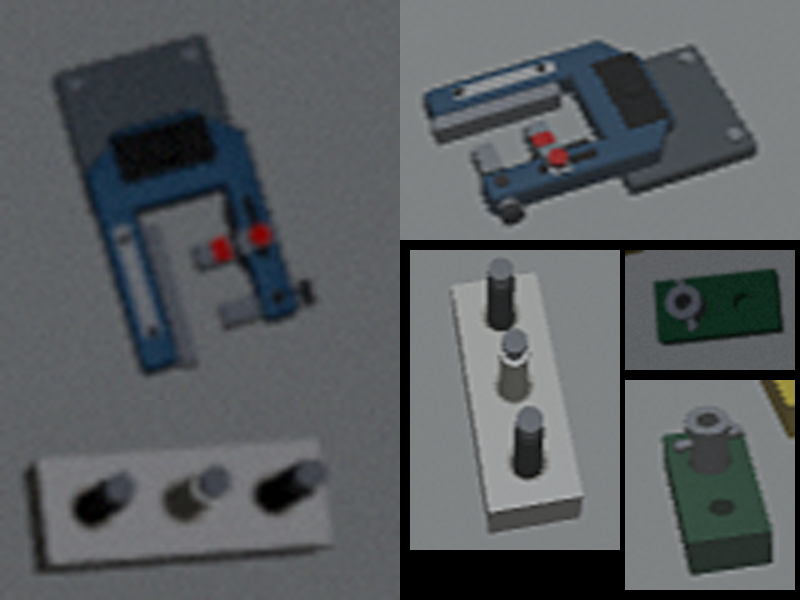

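The crop confirms it: ivory piston in the middle rack hole with black ones either side, and the green tray's empty seat on the robot's right side of the barrel. One larger view of the gauge in each camera will let me fit its pose.

```bash
python3 - <<'E'
from h import *
t=r.snapshot("top"); s=r.snapshot("side")
save(t,"g_top.png",(150,232,300,380),7); save(s,"g_side.png",(185,245,300,395),8)
print(at(t,210.6,447.2,.108),at(s,309,330,.108),tri(t,(210.6,447.2),s,(309,330)))
a,b,c,d=195,240,400,485; g=t["img"][a:b,c:d].min(2)
th,m=cv2.threshold(g,0,255,cv2.THRESH_OTSU)
cs=max(cv2.findContours(m,cv2.RETR_EXTERNAL,cv2.CHAIN_APPROX_NONE)[0],key=cv2.contourArea)
pts=np.array([at(t,a+p[0][1],c+p[0][0],.04)[:2] for p in cs],np.float32); print(th,cv2.minAreaRect(pts))
for p in ((.512,.2824,.04),(.5156,.2506,.04)): print(pix(t,p),pix(s,p))
E
```

```text
[ 0.53624877 -0.31144339  0.108     ] [ 0.53454934 -0.31026539  0.108     ] (array([ 0.53516478, -0.31099097,  0.10979902]), np.float64(0.001475367366603802))
70.0 ((0.5304086208343506, -0.3164166808128357), (0.1338498741388321, 0.25987643003463745), 0.05834580957889557)
(np.float64(222.6146214631928), np.float64(242.4243930894648)) (np.float64(140.41680944252124), np.float64(302.4912355332488))
(np.float64(221.43554237733494), np.float64(253.11281894872604)) (np.float64(147.3611820103942), np.float64(304.3239543252118))
```

View pics/g_top.png

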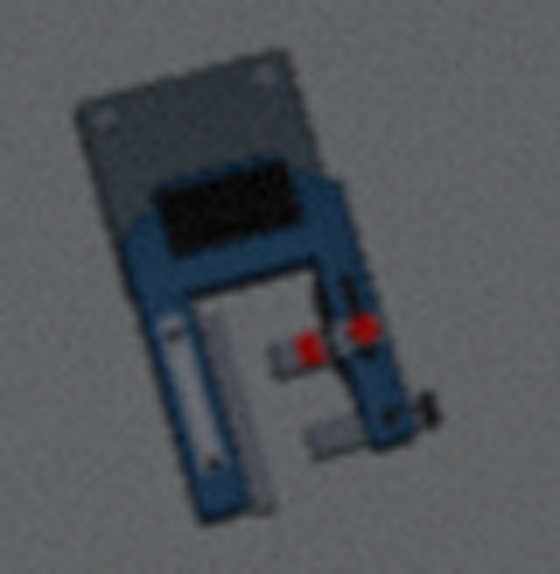

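View pics/g_side.png

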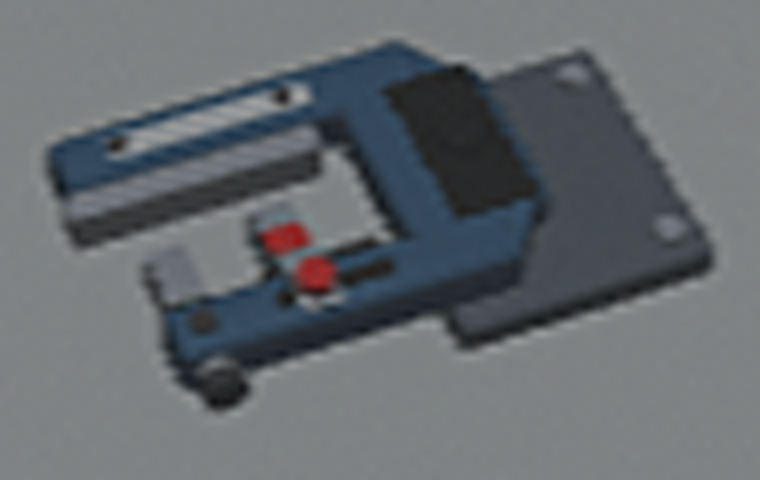

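```bash
cat >> h.py <<'E'
def go(x,y,z,st=None):
    "shift in tool axes, units of 40 mm, from measured TCP to target"
    st=st or r.get_state(); R=Rot.from_quat(st["eef_rot"])
    d=R.inv().apply(np.array([x,y,z])-st["tool_pos"])/.04
    ty=R.as_matrix()[:,1]
    print("units",d.round(3),"tool y dir deg",np.degrees(np.arctan2(ty[1],ty[0])).round(2),"F",np.round(st["contact_force"],2),"tcp",st["tool_pos"].round(4),"t",round(st["clock"],2),"op",round(st["opening"],3)); return d
E
python3 - <<'E'
from h import *
from scipy.optimize import least_squares
t=r.snapshot("top"); s=r.snapshot("side")
N=None
P=[("t",(-56,10.75,46),(270,508)),("t",(32,10.75,46),(218,313)),("t",(-40,-10.75,46),(317,460)),("t",(-26,-10.75,46),(307,428)),("t",(-54,45,48),(203,523)),
("t",("n",-5.25,46),(280,378)),("t",("m",-5.25,46),(270,345)),
("s",(-56,10.75,46),(70,218)),("s",(-56,10.75,30),(78,248)),("s",(32,10.75,46),(322,150)),("s",(32,10.75,30),(322,176)),("s",(-54,45,48),(50,148)),("s",(-40,-10.75,46),(145,258)),("s",(-26,-10.75,46),(185,245)),("s",("n",-5.25,46),(250,215)),("s",("m",-5.25,46),(292,203))]
def f(p,pr=False):
    x,y,a,n=p[:4]; o=[]
    for c,q,(u,v) in P:
        gx={"n":n*1000,"m":n*1000+14}.get(q[0],q[0])/1000 if isinstance(q[0],str) else q[0]/1000
        gy=q[1]/1000
        w=(x+gx*np.cos(a)-gy*np.sin(a),y+gx*np.sin(a)+gy*np.cos(a),q[2]/1000)
        if c=="t": cam,px=t,((v+.5)/7-.5+150,(u+.5)/7-.5+300)
        else: cam,px=s,((v+.5)/8-.5+185,(u+.5)/8-.5+300)
        e=np.array(pix(cam,w))-px
        if c=="t": e-=p[4:6]
        else: e-=p[6:8]
        o+=list(e)
    return np.r_[o,np.array(p[4:])*3] if not pr else np.array(o).reshape(-1,2)
l=least_squares(f,[.57,0,.26,.005,0,0,0,0],loss="soft_l1")
print(l.x.round(4),np.degrees(l.x[2])); print(f(l.x,True).round(2).tolist())
go(.535,-.311,.2)
E
```

```text
[ 0.5689 -0.0016  0.2701 -0.0014  0.109  -0.0292  0.0167  0.0948] 15.47810893280036
[[0.13, 1.02], [0.18, 0.41], [-0.01, -0.25], [0.12, -0.12], [0.27, -0.66], [-0.03, -0.3], [0.29, -0.15], [0.58, 0.65], [0.7, -0.2], [-0.11, 0.65], [0.54, 0.47], [-0.79, -0.49], [-0.05, -0.04], [0.06, 0.07], [-0.37, 0.07], [-0.34, -0.17]]
units [10.651 -4.405  0.968] tool y dir deg -73.68 F [-0.86 -0.12 -0.16] tcp [ 0.1756 -0.5998  0.2387] t 2.2 op 1.0
```

Fit residuals are under about 1 px: gauge origin (0.569, -0.002), yaw 15.5°, no-go front edge near x = -1 mm. The next move goes above the piston, then turns the jaws along the gauge's x.

```bash
python3 -m jog '[{"translation":[0.5,-0.2,0],"twist":0,"claw":100},{"translation":[0.88,-0.36,0.08],"twist":0,"claw":100},{"translation":[0.88,-0.36,0.08],"twist":0,"claw":100},{"translation":[0.88,-0.36,0.08],"twist":0,"claw":100},{"translation":[0.88,-0.36,0.08],"twist":0,"claw":100},{"translation":[0.88,-0.36,0.08],"twist":0,"claw":100},{"translation":[0.88,-0.36,0.08],"twist":0,"claw":100},{"translation":[0.88,-0.36,0.08],"twist":0,"claw":100},{"translation":[0.88,-0.36,0.08],"twist":0,"claw":100},{"translation":[0.88,-0.36,0.08],"twist":0,"claw":100},{"translation":[0.88,-0.36,0.08],"twist":0,"claw":100},{"translation":[0.88,-0.36,0.08],"twist":0,"claw":100},{"translation":[0.4,-0.2,0],"twist":0,"claw":100},{"translation":[0,0,0],"twist":0,"claw":100}]' 25
python3 -m jog '[{"translation":[0,0,0],"twist":-1,"claw":100},{"translation":[0,0,0],"twist":-1,"claw":100},{"translation":[0,0,0],"twist":-1,"claw":100},{"translation":[0,0,0],"twist":-1,"claw":100},{"translation":[0,0,0],"twist":-1,"claw":100},{"translation":[0,0,0],"twist":-1,"claw":100},{"translation":[0,0,0],"twist":-1,"claw":100},{"translation":[0,0,0],"twist":-1,"claw":100},{"translation":[0,0,0],"twist":-1,"claw":100},{"translation":[0,0,0],"twist":-1,"claw":100},{"translation":[0,0,0],"twist":-1,"claw":100},{"translation":[0,0,0],"twist":-1,"claw":100},{"translation":[0,0,0],"twist":-1,"claw":100},{"translation":[0,0,0],"twist":-1,"claw":100},{"translation":[0,0,0],"twist":-0.87,"claw":100},{"translation":[0,0,0],"twist":0,"claw":100},{"translation":[0,0,0],"twist":0,"claw":100}]'
python3 -c "
from h import *
go(.535,-.311,.057); print(r.get_state()['q'].round(2))"
```

```text
clock: 3.37
tool_pos: [0.5378, -0.3074, 0.2034]
eef_rot: [0.989, 0.146, 0.002, -0.002]
contact_force: [0.8, -0.1, -0.9]
opening: 1.0
clock: 4.78
tool_pos: [0.5319, -0.3147, 0.2034]
eef_rot: [0.607, 0.795, -0.0, -0.0]
contact_force: [-0.3, -0.1, -0.1]
opening: 1.004
units [0.07  0.102 3.661] tool y dir deg 15.3 F [-0.28 -0.05 -0.06] tcp [ 0.5319 -0.3147  0.2034] t 4.78 op 1.004
[ 0.77  0.77 -0.57  1.61  0.5   0.91  0.28]
```

```bash
python3 -m jog '[{"translation":[0.07,0.1,0.5],"twist":0,"claw":100},{"translation":[0,0,0.7],"twist":0,"claw":100},{"translation":[0,0,0.7],"twist":0,"claw":100},{"translation":[0,0,0.7],"twist":0,"claw":100},{"translation":[0,0,0.6],"twist":0,"claw":100},{"translation":[0,0,0.3],"twist":0,"claw":100},{"translation":[0,0,0.16],"twist":0,"claw":100},{"translation":[0,0,0],"twist":0,"claw":100},{"translation":[0,0,0],"twist":0,"claw":60},{"translation":[0,0,0],"twist":0,"claw":60}]' 25
python3 - <<'E'
from h import *
go(.535,-.311,.057)
s=r.snapshot("side"); save(s,"s2.png",(255,375,260,400),5)
E
```

```text
clock: 5.62
tool_pos: [0.537, -0.3102, 0.0587]
eef_rot: [0.605, 0.796, 0.0, 0.001]
contact_force: [-0.1, 0.3, 0.2]
opening: 0.876
units [-0.005 -0.052  0.041] tool y dir deg 15.5 F [-0.15  0.26  0.2 ] tcp [ 0.537  -0.3102  0.0587] t 5.62 op 0.876
```

View pics/s2.png

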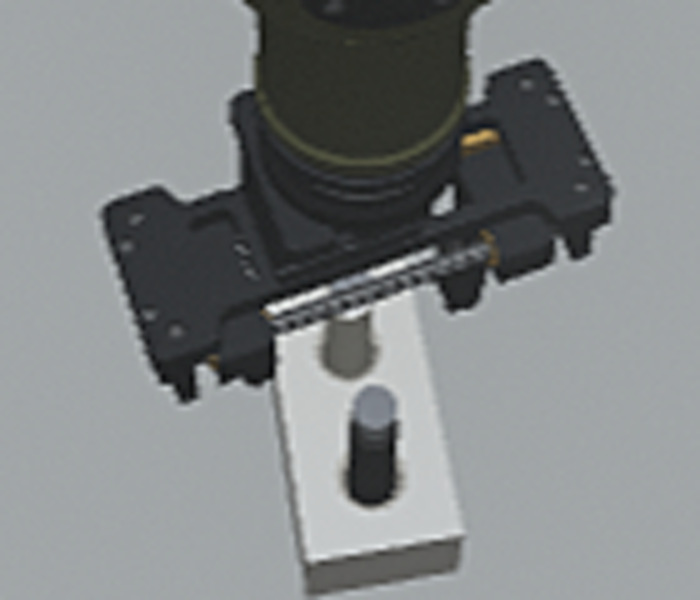

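The jaws straddle the white piston (about 345, 345 in the crop). I'll close gently.

```bash
python3 -m jog '[{"translation":[0,-0.05,0.04],"twist":0,"claw":40},{"translation":[0,0,0],"twist":0,"claw":35},{"translation":[0,0,0],"twist":0,"claw":30},{"translation":[0,0,0],"twist":0,"claw":26},{"translation":[0,0,0],"twist":0,"claw":22},{"translation":[0,0,0],"twist":0,"claw":18},{"translation":[0,0,0],"twist":0,"claw":10},{"translation":[0,0,0],"twist":0,"claw":0},{"translation":[0,0,0],"twist":0,"claw":0},{"translation":[0,0,0],"twist":0,"claw":0},{"translation":[0,0,0],"twist":0,"claw":0},{"translation":[0,0,0],"twist":0,"claw":0},{"translation":[0,0,0],"twist":0,"claw":0}]' 30
python3 -c "
from h import *
go(.535,-.311,.057)"
```

```text
clock: 6.75
tool_pos: [0.5339, -0.3103, 0.0555]
eef_rot: [0.605, 0.796, -0.0, -0.0]
contact_force: [-0.2, 0.1, -1.4]
opening: 0.218
units [-0.024  0.022 -0.038] tool y dir deg 15.54 F [-0.25  0.06 -1.41] tcp [ 0.5339 -0.3103  0.0555] t 6.75 op 0.218
```

```bash
python3 -m jog '[{"translation":[0,0,-0.1],"twist":0,"claw":0},{"translation":[0,0,-0.2],"twist":0,"claw":0},{"translation":[0,0,-0.3],"twist":0,"claw":0},{"translation":[0,0,-0.5],"twist":0,"claw":0},{"translation":[0,0,-0.6],"twist":0,"claw":0},{"translation":[0,0,-0.6],"twist":0,"claw":0},{"translation":[0,0,-0.4],"twist":0,"claw":0},{"translation":[0,0,-0.2],"twist":0,"claw":0},{"translation":[0,0,0],"twist":0,"claw":0},{"translation":[0,0,0],"twist":0,"claw":0}]'
python3 - <<'E'
from h import *
# gauge frame -> world
a=.2701
def G(x,y): return .5689+(x*np.cos(a)-y*np.sin(a))/1e3,-.0016+(x*np.sin(a)+y*np.cos(a))/1e3
for g in ((-100,-3),(-52,-3)): print(g,G(*g)); go(*G(*g),.14)
s=r.snapshot("side"); save(s,"s3.png",(200,330,250,400),5)
E
```

```text
clock: 7.58
tool_pos: [0.5337, -0.3104, 0.1718]
eef_rot: [0.605, 0.796, -0.0, 0.0]
contact_force: [0.4, 0.1, -2.2]
opening: 0.215
(-100, -3) (np.float64(0.47332606159699275), np.float64(-0.031174013899675227))
units [7.131 0.415 0.791] tool y dir deg 15.54 F [ 0.38  0.07 -2.22] tcp [ 0.5337 -0.3104  0.1718] t 7.58 op 0.215
(-52, -3) (np.float64(0.5195857840803565), np.float64(-0.018366278902332035))
units [7.13  1.615 0.791] tool y dir deg 15.54 F [ 0.38  0.07 -2.22] tcp [ 0.5337 -0.3104  0.1718] t 7.58 op 0.215
```

View pics/s3.png

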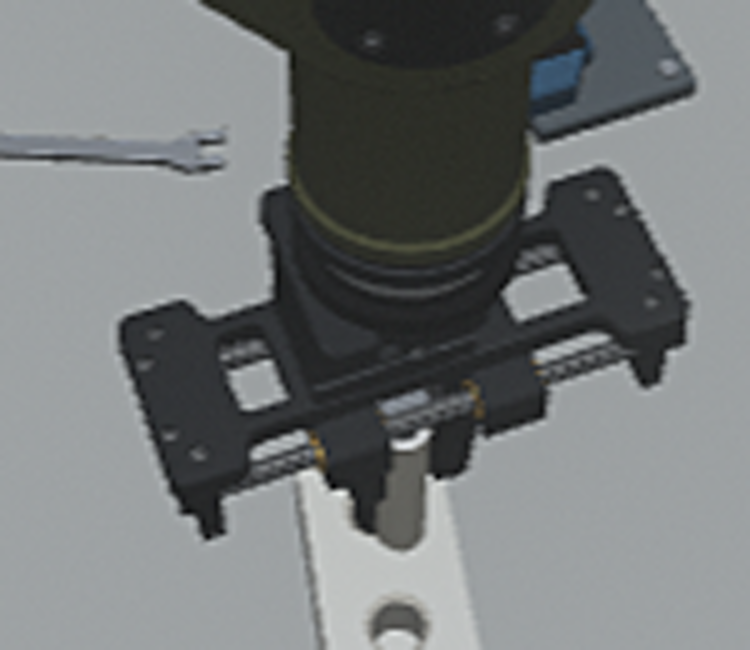

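The piston is held upright, its hole empty (400, 620 in the crop). Moving it to the gauge mouth.

```bash
python3 -m jog '[{"translation":[0.3,0,0],"twist":0,"claw":0},{"translation":[0.7,0.1,0],"twist":0,"claw":0},{"translation":[0.9,0.1,0],"twist":0,"claw":0},{"translation":[0.9,0.1,0],"twist":0,"claw":0},{"translation":[0.9,0.1,0],"twist":0,"claw":0},{"translation":[0.9,0.1,0],"twist":0,"claw":0},{"translation":[0.9,0.1,0],"twist":0,"claw":0},{"translation":[0.9,0.1,0.3],"twist":0,"claw":0},{"translation":[0.5,0.1,0.5],"twist":0,"claw":0},{"translation":[0.23,0,0.5],"twist":0,"claw":0},{"translation":[0,0,0.5],"twist":0,"claw":0},{"translation":[0,0,0.5],"twist":0,"claw":0},{"translation":[0,0,0.3],"twist":0,"claw":0},{"translation":[0,0,0],"twist":0,"claw":0},{"translation":[0,0,0],"twist":0,"claw":0}]'
cat >> h.py <<'E'
def gs(n=1):
    "TCP in gauge frame mm, force in gauge frame"
    st=r.get_state(); a=.2701; d=(st["tool_pos"][:2]-[.5689,-.0016])*1e3
    c,s_=np.cos(a),np.sin(a); M=np.array([[c,s_],[-s_,c]])
    print("gauge",(M@d).round(2),"z",st["tool_pos"][2].round(4),"F",(M@st["contact_force"][:2]).round(2),round(st["contact_force"][2],2),"t",round(st["clock"],2),"op",round(st["opening"],3))
E
python3 - <<'E'
from h import *
gs()
s=r.snapshot("side"); t=r.snapshot("top")
import numpy as np
c=np.zeros((600,800,3),np.uint8)
c[:600,:480]=cv2.resize(np.ascontiguousarray(s["img"][170:270,280:360,::-1]),(480,600),interpolation=cv2.INTER_CUBIC)
c[:320,480:]=cv2.resize(np.ascontiguousarray(t["img"][180:260,300:380,::-1]),(320,320),interpolation=cv2.INTER_CUBIC)
cv2.imwrite("pics/m1.png",c)
E
```

```text
clock: 8.88
tool_pos: [0.4874, -0.0269, 0.0665]
eef_rot: [0.605, 0.796, -0.001, -0.001]
contact_force: [0.3, -1.0, -2.0]
opening: 0.214
gauge [-85.27  -2.62] z 0.0665 F [ 0.06 -1.06] -1.98 t 8.88 op 0.214
```

View pics/m1.png

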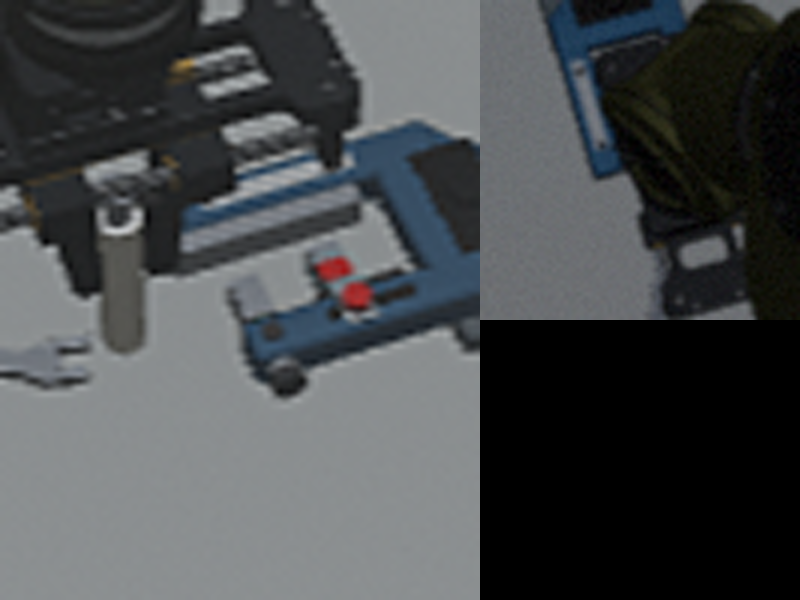

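```bash
python3 - <<'E'
from h import *
s=r.snapshot("side"); a=.2701;M=np.array([[np.cos(a),np.sin(a)],[-np.sin(a),np.cos(a)]])
print(M@(at(s,225.9,300.3,.021)[:2]-[.5689,-.0016])*1e3)
# projected silhouettes for piston at TCP offset 0
st=r.get_state()
p=st["tool_pos"].copy(); th=np.linspace(0,6.28,60)
for z in (.021,.101):
  q=np.array([pix(s,(p[0]+.01*np.cos(u),p[1]+.01*np.sin(u),z)) for u in th]); print(z,"crop x",((q[:,1].min()-280)*6).round(),((q[:,1].max()-280)*6).round(),"y",((q[:,0].min()-170)*6).round(),((q[:,0].max()-170)*6).round())
E
```

```text
[-86.03431174  -4.2285539 ]
0.021 crop x 102.0 148.0 y 314.0 351.0
0.101 crop x 93.0 142.0 y 194.0 232.0
```

Predicted silhouette matches the picture within a pixel, so the piston sits on the TCP axis. I'll advance to about x = -54 and then feel towards the fixed anvil.

```bash
python3 -m jog '[{"translation":[0,0.1,0.05],"twist":0,"claw":0},{"translation":[0,0.2,0.05],"twist":0,"claw":0},{"translation":[0,0.2,0],"twist":0,"claw":0},{"translation":[0,0.15,0],"twist":0,"claw":0},{"translation":[0,0.1,0],"twist":0,"claw":0},{"translation":[0,0.02,0],"twist":0,"claw":0},{"translation":[0,0,0],"twist":0,"claw":0},{"translation":[0,0,0],"twist":0,"claw":0},{"translation":[0,0,0],"twist":0,"claw":0}]'
python3 -c "
from h import *
gs()"
python3 -m jog '[{"translation":[0.02,0,0],"twist":0,"claw":0},{"translation":[0.02,0,0],"twist":0,"claw":0},{"translation":[0,0,0],"twist":0,"claw":0},{"translation":[0,0,0],"twist":0,"claw":0}]'
python3 -c "
from h import *
gs()"
python3 -m jog '[{"translation":[0.02,0,0],"twist":0,"claw":0},{"translation":[0,0,0],"twist":0,"claw":0},{"translation":[0,0,0],"twist":0,"claw":0}]'
python3 -c "
from h import *
gs()"
```

```text
clock: 9.78
tool_pos: [0.5175, -0.0189, 0.0635]
eef_rot: [0.605, 0.796, -0.0, -0.0]
contact_force: [-1.0, -0.6, -1.5]
opening: 0.217
gauge [-54.12  -3.01] z 0.0635 F [-1.1  -0.35] -1.48 t 9.78 op 0.217
clock: 10.12
tool_pos: [0.5175, -0.0171, 0.0635]
eef_rot: [0.605, 0.796, -0.0, 0.0]
contact_force: [-1.2, -0.6, -1.5]
opening: 0.222
gauge [-53.64  -1.24] z 0.0635 F [-1.34 -0.24] -1.48 t 10.12 op 0.222
clock: 10.37
tool_pos: [0.5174, -0.0163, 0.0635]
eef_rot: [0.605, 0.796, 0.0, 0.0]
contact_force: [-0.0, 0.7, -1.3]
opening: 0.217
gauge [-53.54  -0.46] z 0.0635 F [0.14 0.64] -1.32 t 10.37 op 0.217
```

```bash
for i in 1; do :; done
python3 -m jog '[{"translation":[0.02,0,0],"twist":0,"claw":0},{"translation":[0,0,0],"twist":0,"claw":0},{"translation":[0,0,0],"twist":0,"claw":0}]'>/dev/null; python3 -c "
from h import *
gs()"
python3 -m jog '[{"translation":[0.015,0,0],"twist":0,"claw":0},{"translation":[0,0,0],"twist":0,"claw":0},{"translation":[0,0,0],"twist":0,"claw":0}]'>/dev/null; python3 -c "
from h import *
gs()"
python3 -m jog '[{"translation":[0.015,0,0],"twist":0,"claw":0},{"translation":[0,0,0],"twist":0,"claw":0},{"translation":[0,0,0],"twist":0,"claw":0}]'>/dev/null; python3 -c "
from h import *
gs()"
```

```text
gauge [-53.59   0.31] z 0.0635 F [-0.04  0.05] -1.16 t 10.62 op 0.218
gauge [-53.59   0.88] z 0.0635 F [0.34 0.25] -0.23 t 10.87 op 0.211
gauge [-53.54   1.49] z 0.0635 F [-0.14 -0.08] -0.92 t 11.12 op 0.216
```

```bash

python3 -m jog '[{"translation":[0.012,0,0],"twist":0,"claw":0},{"translation":[0,0,0],"twist":0,"claw":0},{"translation":[0,0,0],"twist":0,"claw":0}]'>/dev/null; python3 -c "
from h import *
gs()"
python3 -m jog '[{"translation":[0.012,0,0],"twist":0,"claw":0},{"translation":[0,0,0],"twist":0,"claw":0},{"translation":[0,0,0],"twist":0,"claw":0}]'>/dev/null; python3 -c "
from h import *
gs()"
```

```text
gauge [-53.56   2.  ] z 0.0635 F [-0.5  -0.47] -1.43 t 11.37 op 0.216
gauge [-53.54   2.51] z 0.0635 F [ 0.34 -0.57] -1.27 t 11.62 op 0.217
```

```bash

python3 -m jog '[{"translation":[0.012,0,0],"twist":0,"claw":0},{"translation":[0,0,0],"twist":0,"claw":0},{"translation":[0,0,0],"twist":0,"claw":0}]'>/dev/null; python3 -c "
from h import *
gs()"
python3 -m jog '[{"translation":[0.01,0,0],"twist":0,"claw":0},{"translation":[0,0,0],"twist":0,"claw":0},{"translation":[0,0,0],"twist":0,"claw":0}]'>/dev/null; python3 -c "
from h import *
gs()
s=r.snapshot('side'); save(s,'m2.png',(185,245,290,370),10)"
```

```text
gauge [-53.57   2.83] z 0.0635 F [ 0.19 -0.51] -1.37 t 11.87 op 0.218
gauge [-53.59   3.03] z 0.0635 F [ 0.25 -1.42] -1.01 t 12.12 op 0.215
```

View pics/m2.png

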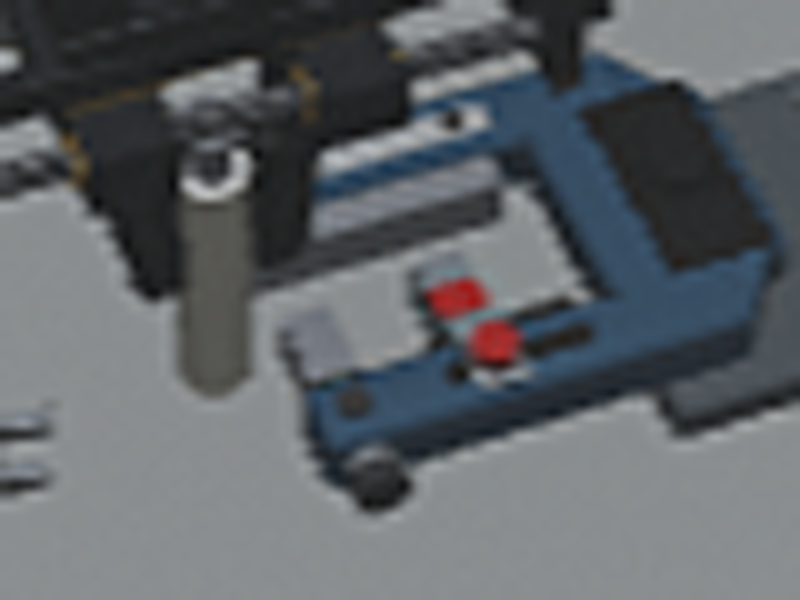

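Contact: the last two steps came short and the y force grew to about -1.4 N, so the piston lies on the fixed anvil with TCP gauge-y ≈ 2.9. Now I'll slide it inward in checked steps.

```bash

python3 -m jog '[{"translation":[0,0.03,0],"twist":0,"claw":0},{"translation":[0,0.03,0],"twist":0,"claw":0},{"translation":[0,0,0],"twist":0,"claw":0}]'>/dev/null; python3 -c "
from h import *
gs()"
python3 -m jog '[{"translation":[0,0.03,0],"twist":0,"claw":0},{"translation":[0,0.03,0],"twist":0,"claw":0},{"translation":[0,0,0],"twist":0,"claw":0}]'>/dev/null; python3 -c "
from h import *
gs()"
python3 -m jog '[{"translation":[0,0.03,0],"twist":0,"claw":0},{"translation":[0,0.03,0],"twist":0,"claw":0},{"translation":[0,0,0],"twist":0,"claw":0}]'>/dev/null; python3 -c "
from h import *
gs()"
```

```text
gauge [-51.08   3.11] z 0.0635 F [-0.62 -1.43] -1.18 t 12.42 op 0.219
gauge [-48.51   3.23] z 0.0635 F [-0.62 -1.09] -1.83 t 12.67 op 0.216
gauge [-46.09   3.23] z 0.0635 F [-0.62 -1.38] -2.11 t 12.92 op 0.218
```

```bash

python3 -m jog '[{"translation":[0,0.04,0],"twist":0,"claw":0},{"translation":[0,0.04,0],"twist":0,"claw":0},{"translation":[0,0,0],"twist":0,"claw":0}]'>/dev/null; python3 -c "
from h import *
gs()"
python3 -m jog '[{"translation":[0,0.04,0],"twist":0,"claw":0},{"translation":[0,0.04,0],"twist":0,"claw":0},{"translation":[0,0.04,0],"twist":0,"claw":0},{"translation":[0,0,0],"twist":0,"claw":0}]'>/dev/null; python3 -c "
from h import *
gs()"
python3 -m jog '[{"translation":[0,0.04,0],"twist":0,"claw":0},{"translation":[0,0.04,0],"twist":0,"claw":0},{"translation":[0,0.04,0],"twist":0,"claw":0},{"translation":[0,0,0],"twist":0,"claw":0}]'>/dev/null; python3 -c "
from h import *
gs()"
python3 -m jog '[{"translation":[0,0.04,0],"twist":0,"claw":0},{"translation":[0,0.04,0],"twist":0,"claw":0},{"translation":[0,0.04,0],"twist":0,"claw":0},{"translation":[0,0,0],"twist":0,"claw":0}]'>/dev/null; python3 -c "
from h import *
gs()"
```

```text
gauge [-42.69   3.29] z 0.0635 F [-1.12 -0.7 ] -1.72 t 13.17 op 0.215
gauge [-37.84   3.35] z 0.0635 F [-0.17 -0.77] -1.92 t 13.5 op 0.219
gauge [-33.03   3.38] z 0.0635 F [-0.14 -1.96] -2.06 t 13.83 op 0.216
gauge [-28.19   3.38] z 0.0636 F [ 0.13 -0.63] -0.84 t 14.17 op 0.218
```

```bash

python3 -m jog '[{"translation":[0,0.04,0],"twist":0,"claw":0},{"translation":[0,0.04,0],"twist":0,"claw":0},{"translation":[0,0.04,0],"twist":0,"claw":0},{"translation":[0,0,0],"twist":0,"claw":0}]'>/dev/null; python3 -c "
from h import *
gs()"
python3 -m jog '[{"translation":[0,0.03,0],"twist":0,"claw":0},{"translation":[0,0.03,0],"twist":0,"claw":0},{"translation":[0,0.03,0],"twist":0,"claw":0},{"translation":[0,0,0],"twist":0,"claw":0}]'>/dev/null; python3 -c "
from h import *
gs()"
python3 -m jog '[{"translation":[0,0.025,0],"twist":0,"claw":0},{"translation":[0,0.025,0],"twist":0,"claw":0},{"translation":[0,0,0],"twist":0,"claw":0},{"translation":[0,0,0],"twist":0,"claw":0}]'>/dev/null; python3 -c "
from h import *
gs()"
```

```text
gauge [-23.39   3.41] z 0.0635 F [ 0.27 -0.72] -1.64 t 14.5 op 0.218
gauge [-19.95   3.42] z 0.0635 F [ 0.27 -1.94] -1.8 t 14.83 op 0.213
gauge [-18.09   3.43] z 0.0635 F [-0.33 -1.07] -2.28 t 15.17 op 0.218
```

```bash

python3 -m jog '[{"translation":[0,0.02,0],"twist":0,"claw":0},{"translation":[0,0.02,0],"twist":0,"claw":0},{"translation":[0,0,0],"twist":0,"claw":0}]'>/dev/null; python3 -c "
from h import *
gs()"
python3 -m jog '[{"translation":[0,0.015,0],"twist":0,"claw":0},{"translation":[0,0.015,0],"twist":0,"claw":0},{"translation":[0,0,0],"twist":0,"claw":0}]'>/dev/null; python3 -c "
from h import *
gs()"
```

```text
gauge [-16.58   3.39] z 0.0635 F [-0.04 -0.66] -1.59 t 15.42 op 0.214
gauge [-15.41   3.37] z 0.0635 F [ 0.18 -0.71] -1.24 t 15.67 op 0.214
```

```bash

python3 -m jog '[{"translation":[0,0.015,0],"twist":0,"claw":0},{"translation":[0,0.015,0],"twist":0,"claw":0},{"translation":[0,0,0],"twist":0,"claw":0}]'>/dev/null; python3 -c "
from h import *
gs()"
python3 -m jog '[{"translation":[0,0.015,0],"twist":0,"claw":0},{"translation":[0,0.015,0],"twist":0,"claw":0},{"translation":[0,0,0],"twist":0,"claw":0}]'>/dev/null; python3 -c "
from h import *
gs()"
python3 -m jog '[{"translation":[0,0.015,0],"twist":0,"claw":0},{"translation":[0,0.015,0],"twist":0,"claw":0},{"translation":[0,0,0],"twist":0,"claw":0}]'>/dev/null; python3 -c "
from h import *
gs()"
```

```text
gauge [-14.18   3.41] z 0.0635 F [ 0.19 -0.26] -1.85 t 15.92 op 0.215
gauge [-12.97   3.38] z 0.0635 F [ 0.85 -0.47] -1.5 t 16.17 op 0.214
gauge [-11.79   3.42] z 0.0635 F [-0.78 -1.17] -1.94 t 16.42 op 0.213
```

```bash

python3 -m jog '[{"translation":[0,0.015,0],"twist":0,"claw":0},{"translation":[0,0.015,0],"twist":0,"claw":0},{"translation":[0,0,0],"twist":0,"claw":0}]'>/dev/null; python3 -c "
from h import *
gs()"
```

```text
gauge [-10.59   3.37] z 0.0635 F [-0.05  0.33] -1.92 t 16.67 op 0.217
```

```bash

python3 -m jog '[{"translation":[0,0.012,0],"twist":0,"claw":0},{"translation":[0,0.012,0],"twist":0,"claw":0},{"translation":[0,0,0],"twist":0,"claw":0}]'>/dev/null; python3 -c "
from h import *
gs()"
python3 -m jog '[{"translation":[0,0.012,0],"twist":0,"claw":0},{"translation":[0,0.012,0],"twist":0,"claw":0},{"translation":[0,0,0],"twist":0,"claw":0}]'>/dev/null; python3 -c "
from h import *
gs()"
```

```text
gauge [-9.65  3.38] z 0.0635 F [0.37 0.35] -0.87 t 16.92 op 0.217
gauge [-9.07  3.39] z 0.0635 F [-1.82  0.59] -0.45 t 17.17 op 0.215
```

```bash

python3 -m jog '[{"translation":[0,0.012,0],"twist":0,"claw":0},{"translation":[0,0.012,0],"twist":0,"claw":0},{"translation":[0,0,0],"twist":0,"claw":0}]'>/dev/null; python3 -c "
from h import *
gs()"
```

```text
gauge [-8.77  3.34] z 0.0634 F [-2.69  0.58] 0.19 t 17.42 op 0.216
```

Stop met at x ≈ -9, where the no-go was predicted. I'll bring the push up to about 5 N.

```bash

python3 -m jog '[{"translation":[0,0.012,0],"twist":0,"claw":0},{"translation":[0,0.01,0],"twist":0,"claw":0},{"translation":[0,0,0],"twist":0,"claw":0}]'>/dev/null; python3 -c "
from h import *
gs()"
```

```text
gauge [-8.39  3.31] z 0.0632 F [-4.18  0.6 ] 0.64 t 17.67 op 0.217
```

```bash

python3 -m jog '[{"translation":[0,0.008,0],"twist":0,"claw":0},{"translation":[0,0,0],"twist":0,"claw":0},{"translation":[0,0,0],"twist":0,"claw":0},{"translation":[0,0,0],"twist":0,"claw":0},{"translation":[0,0,0],"twist":0,"claw":0}]'>/dev/null; python3 -c "
from h import *
gs()"
python3 -m jog '[{"translation":[0,0,0],"twist":0,"claw":0},{"translation":[0,0,0],"twist":0,"claw":0},{"translation":[0,0,0],"twist":0,"claw":0},{"translation":[0,0,0],"twist":0,"claw":0},{"translation":[0,0,0],"twist":0,"claw":0},{"translation":[0,0,0],"twist":0,"claw":0}]'>/dev/null; python3 -c "
from h import *
gs()"
python3 -m jog '[{"translation":[0,0,0],"twist":0,"claw":0},{"translation":[0,0,0],"twist":0,"claw":0},{"translation":[0,0,0],"twist":0,"claw":0},{"translation":[0,0,0],"twist":0,"claw":0},{"translation":[0,0,0],"twist":0,"claw":0},{"translation":[0,0,0],"twist":0,"claw":0}]'>/dev/null; python3 -c "
from h import *
gs()
s=r.snapshot('side'); save(s,'n1.png',(185,245,300,380),10)"
```

```text
gauge [-8.28  3.35] z 0.0632 F [-5.49  1.14] 0.25 t 18.08 op 0.218
gauge [-8.26  3.31] z 0.0632 F [-5.86  0.37] 1.28 t 18.58 op 0.217
gauge [-8.27  3.32] z 0.0632 F [-5.75  0.2 ] 0.39 t 19.08 op 0.217
```

View pics/n1.png

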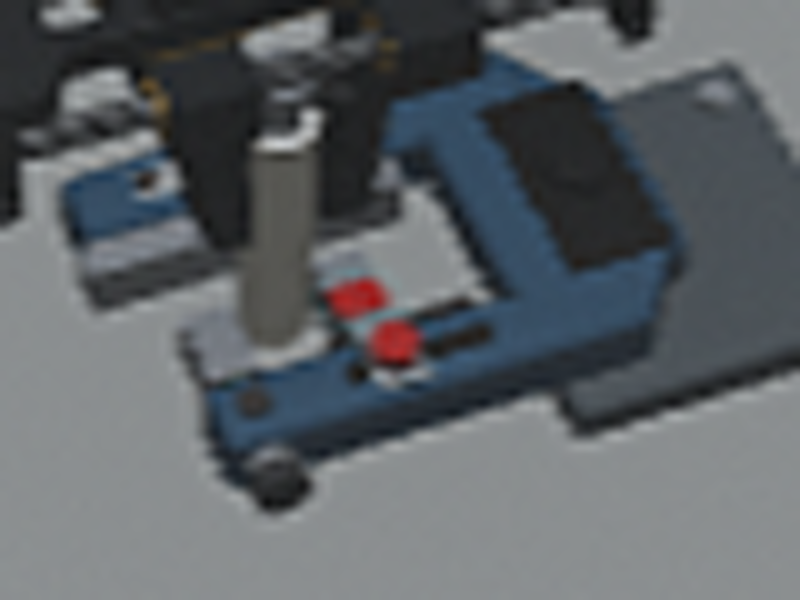

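About 5.7 N held for over a second, with the piston against the no-go block (crop 310, 290) and past the go anvil. I'll draw it back along the fixed anvil.

```bash

python3 -m jog '[{"translation":[0,-0.03,0],"twist":0,"claw":0},{"translation":[0,-0.04,0],"twist":0,"claw":0},{"translation":[0,-0.05,0],"twist":0,"claw":0},{"translation":[0,-0.05,0],"twist":0,"claw":0},{"translation":[0,0,0],"twist":0,"claw":0}]'>/dev/null; python3 -c "
from h import *
gs()"
python3 -m jog '[{"translation":[0,-0.05,0],"twist":0,"claw":0},{"translation":[0,-0.05,0],"twist":0,"claw":0},{"translation":[0,-0.05,0],"twist":0,"claw":0},{"translation":[0,-0.05,0],"twist":0,"claw":0},{"translation":[0,0,0],"twist":0,"claw":0}]'>/dev/null; python3 -c "
from h import *
gs()"
python3 -m jog '[{"translation":[0,-0.05,0],"twist":0,"claw":0},{"translation":[0,-0.05,0],"twist":0,"claw":0},{"translation":[0,0,0],"twist":0,"claw":0}]'>/dev/null; python3 -c "
from h import *
gs()"
```

```text
gauge [-12.65   3.28] z 0.0638 F [ 0.18 -0.83] -1.46 t 19.55 op 0.217
gauge [-22.12   3.25] z 0.0635 F [-0.37  0.07] -0.75 t 19.97 op 0.213
gauge [-26.06   3.23] z 0.0635 F [-0.86  0.31] -1.26 t 20.22 op 0.218
```

```bash

python3 -m jog '[{"translation":[0,-0.05,0],"twist":0,"claw":0},{"translation":[0,-0.05,0],"twist":0,"claw":0},{"translation":[0,-0.05,0],"twist":0,"claw":0},{"translation":[0,-0.05,0],"twist":0,"claw":0},{"translation":[0,0,0],"twist":0,"claw":0}]'>/dev/null; python3 -c "
from h import *
gs()"
python3 -m jog '[{"translation":[0,-0.06,0],"twist":0,"claw":0},{"translation":[0,-0.06,0],"twist":0,"claw":0},{"translation":[0,-0.06,0],"twist":0,"claw":0},{"translation":[0,-0.06,0],"twist":0,"claw":0},{"translation":[0,-0.06,0],"twist":0,"claw":0},{"translation":[0,-0.06,0],"twist":0,"claw":0},{"translation":[0,0,0],"twist":0,"claw":0}]'>/dev/null; python3 -c "
from h import *
gs()"
```

```text
gauge [-34.21   3.22] z 0.0635 F [-0.25 -0.9 ] -1.26 t 20.63 op 0.216
gauge [-48.73   3.14] z 0.0635 F [-0.03 -1.43] -0.08 t 21.22 op 0.216
```

```bash

python3 -m jog '[{"translation":[-0.01,-0.1,0],"twist":0,"claw":0},{"translation":[-0.02,-0.2,0],"twist":0,"claw":0},{"translation":[0,-0.4,0],"twist":0,"claw":0},{"translation":[0,-0.4,0],"twist":0,"claw":0},{"translation":[0,-0.2,-0.3],"twist":0,"claw":0},{"translation":[0,0,-0.6],"twist":0,"claw":0},{"translation":[0,0,-0.8],"twist":0,"claw":0},{"translation":[0,0,-0.6],"twist":0,"claw":0},{"translation":[0,0,-0.4],"twist":0,"claw":0},{"translation":[0,0,0],"twist":0,"claw":0},{"translation":[0,0,0],"twist":0,"claw":0}]'>/dev/null
python3 - <<'E'
from h import *
gs()
go(.5156,.2506,.16)
s=r.snapshot("side")   # refine tray from side: green top-face contour
im=s["img"][100:185,270:335].astype(int); 
m=((im[...,1]-im[...,0]>12)).astype(np.uint8)
t=r.snapshot("top"); im2=t["img"][195:250,200:285].astype(int); m2=(im2[...,1]-im2[...,0]>15).astype(np.uint8)
H=lambda m:max(cv2.findContours(m,cv2.RETR_EXTERNAL,cv2.CHAIN_APPROX_NONE)[0],key=cv2.contourArea)[:,0,:]
hs=cv2.convexHull(H(m))[:,0]+[270,100]; ht=cv2.convexHull(H(m2))[:,0]+[200,195]
# silhouette fit of the box by hull IoU (supersampled masks)
from scipy.optimize import minimize
K=8
def mk(poly): 
    c=np.zeros((400*K//1,640*K),np.uint8)[:260*K]; cv2.fillConvexPoly(c,np.round((poly+.5)*K).astype(np.int32),1); return c
# observed masks: upsample of pixel mask filled hull (grow half px by mask itself)
def obs(m,o):
    f=np.zeros((260,640),np.uint8); h=cv2.convexHull(H(m)).reshape(-1,2)+o; cv2.fillConvexPoly(f,h.astype(np.int32),1)
    return cv2.resize(f,None,fx=K,fy=K,interpolation=cv2.INTER_NEAREST)
O=[(s,obs(m,[270,100])),(t,obs(m2,[200,195]))]
def cost(p,cams=O):
    x,y,a=p; v=0
    for cam,ob in cams:
        q=[]
        for z in (0,.04):
            for u,w in ((-.038,-.075),(-.038,.075),(.038,.075),(.038,-.075)):
                rr=pix(cam,(x+u*np.cos(a)-w*np.sin(a),y+u*np.sin(a)+w*np.cos(a),z)); q.append(rr[::-1])
        h=cv2.convexHull(np.array(q,np.float32))[:,0]
        v+=np.count_nonzero(mk(h)!=ob)/K**2
    return v
for cams in (O,O[:1],O[1:]):
    l=minimize(cost,[.512,.282,.114],args=(cams,),method="Nelder-Mead",options=dict(initial_simplex=[[.512,.282,.114],[.517,.282,.114],[.512,.287,.114],[.512,.282,.16]],maxiter=80))
    x,y,a=l.x; print(l.x.round(4),np.degrees(a).round(1),l.fun,"seat",x+.032*np.sin(a),y-.032*np.cos(a))
E
```

```text
gauge [-100.39    1.99] z 0.1716 F [ 0.16 -0.21] -1.63 t 22.13 op 0.219
units [6.38  2.913 0.291] tool y dir deg 15.52 F [ 0.21 -0.16 -1.63] tcp [ 0.4716 -0.0265  0.1716] t 22.13 op 0.219
[0.5149 0.2847 0.082 ] 4.7 1056.453125 seat 0.5174897790131181 0.25279589253406104
[ 0.5473  0.3471 -0.0884] -5.1 869.140625 seat 0.5445033490564747 0.31520108165379795
[0.5151 0.2842 0.1136] 6.5 57.515625 seat 0.5187087395965717 0.25241466891559694
```

```bash

python3 -m jog '[{"translation":[0.3,0.15,0],"twist":0,"claw":0},{"translation":[0.6,0.3,0],"twist":0,"claw":0},{"translation":[0.8,0.4,0],"twist":0,"claw":0},{"translation":[0.8,0.4,0],"twist":0,"claw":0},{"translation":[0.8,0.4,0],"twist":0,"claw":0},{"translation":[0.8,0.35,0],"twist":0,"claw":0},{"translation":[0.8,0.35,0],"twist":0,"claw":0},{"translation":[0.7,0.3,0],"twist":0,"claw":0},{"translation":[0.5,0.2,0],"twist":0,"claw":0},{"translation":[0.29,0.1,0],"twist":0,"claw":0},{"translation":[0,0,0.5],"twist":0,"claw":0},{"translation":[0,0,0.5],"twist":0,"claw":0},{"translation":[0,0,0.3],"twist":0,"claw":0},{"translation":[0,0,0],"twist":0,"claw":0},{"translation":[0,0,0],"twist":0,"claw":0}]'>/dev/null
python3 - <<'E'
from h import *
go(.517,.2515,.1)
s=r.snapshot("side"); save(s,"t1.png",(95,175,260,350),8)
p=r.get_state()["tool_pos"]
th=np.linspace(0,6.28,60)
for z,R_ in ((p[2]-.0455,.01),(p[2]-.0455+.08,.01)):
  q=np.array([pix(s,(p[0]+R_*np.cos(u),p[1]+R_*np.sin(u),z)) for u in th]); print(z,"crop x",((q[:,1].min()-260)*8).round(),((q[:,1].max()-260)*8).round(),"y",((q[:,0].min()-95)*8).round(),((q[:,0].max()-95)*8).round())
for c in ((.5156,.2506),(.517,.2515),(.5187,.2524)):
  q=np.array([pix(s,(c[0]+.0145*np.cos(u),c[1]+.0145*np.sin(u),.04)) for u in th]); print(c,"seat crop x",((q[:,1].min()-260)*8).round(),((q[:,1].max()-260)*8).round(),"y",((q[:,0].min()-95)*8).round(),((q[:,0].max()-95)*8).round())
for u,w in ((-.038,-.075),(-.038,.075),(.038,.075),(.038,-.075)):
  x,y,a=.5133,.2834,.1136; q=pix(s,(x+u*np.cos(a)-w*np.sin(a),y+u*np.sin(a)+w*np.cos(a),.04)); print("corner",((q[1]-260)*8).round(),((q[0]-95)*8).round())
E
```

```text
units [0.023 0.016 0.462] tool y dir deg 15.51 F [ 0.45 -0.27 -1.22] tcp [0.5167 0.2505 0.1185] t 23.48 op 0.219
0.07394359211702604 crop x 329.0 383.0 y 331.0 367.0
0.15394359211702605 crop x 320.0 377.0 y 156.0 192.0
(0.5156, 0.2506) seat crop x 316.0 393.0 y 393.0 445.0
(0.517, 0.2515) seat crop x 319.0 397.0 y 391.0 443.0
(0.5187, 0.2524) seat crop x 324.0 401.0 y 389.0 441.0
corner 276.0 509.0
corner 215.0 251.0
corner 405.0 226.0
corner 480.0 480.0
```

View pics/t1.png

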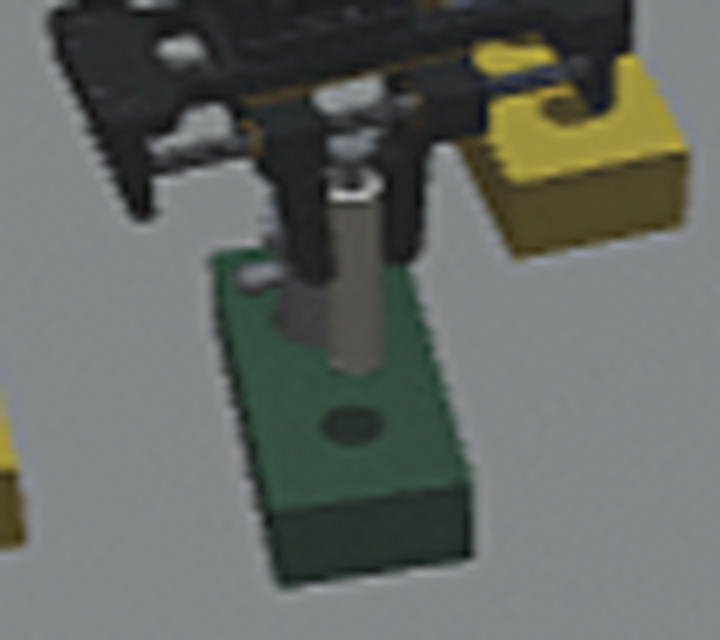

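The piston is over the green tray's empty seat (352, 425), with the barrel behind it. A small correction, then a felt descent.

```bash

python3 -m jog '[{"translation":[0.035,-0.035,0.1],"twist":0,"claw":0},{"translation":[0,0,0.2],"twist":0,"claw":0},{"translation":[0,0,0.2],"twist":0,"claw":0},{"translation":[0,0,0.15],"twist":0,"claw":0},{"translation":[0,0,0],"twist":0,"claw":0},{"translation":[0,0,0],"twist":0,"claw":0}]'>/dev/null; python3 -c "
from h import *
go(.515,.2515,.055)"
python3 -m jog '[{"translation":[0,0,0.05],"twist":0,"claw":0},{"translation":[0,0,0.05],"twist":0,"claw":0},{"translation":[0,0,0],"twist":0,"claw":0}]'>/dev/null; python3 -c "
from h import *
go(.515,.2515,.055)"
python3 -m jog '[{"translation":[0,0,0.04],"twist":0,"claw":0},{"translation":[0,0,0.04],"twist":0,"claw":0},{"translation":[0,0,0],"twist":0,"claw":0}]'>/dev/null; python3 -c "
from h import *
go(.515,.2515,.055)"
```

```text
units [-0.018 -0.011  0.949] tool y dir deg 15.54 F [-1.39 -0.92 -1.79] tcp [0.5153 0.2523 0.093 ] t 24.03 op 0.218
units [-0.021 -0.019  0.858] tool y dir deg 15.54 F [-0.52 -0.19 -1.99] tcp [0.5155 0.2525 0.0893] t 24.28 op 0.214
units [-0.02  -0.018  0.777] tool y dir deg 15.54 F [-0.72 -0.3  -1.06] tcp [0.5155 0.2525 0.0861] t 24.53 op 0.216
```

```bash

python3 -m jog '[{"translation":[-0.01,-0.01,0.04],"twist":0,"claw":0},{"translation":[0,0,0.03],"twist":0,"claw":0},{"translation":[0,0,0],"twist":0,"claw":0}]'>/dev/null; python3 -c "
from h import *
go(.515,.2515,.055)"
python3 -m jog '[{"translation":[0,0,0.03],"twist":0,"claw":0},{"translation":[0,0,0.02],"twist":0,"claw":0},{"translation":[0,0,0],"twist":0,"claw":0}]'>/dev/null; python3 -c "
from h import *
go(.515,.2515,.055)"
python3 -m jog '[{"translation":[0,0,0.03],"twist":0,"claw":0},{"translation":[0,0,0.02],"twist":0,"claw":0},{"translation":[0,0,0],"twist":0,"claw":0}]'>/dev/null; python3 -c "
from h import *
go(.515,.2515,.055)"
```

```text
units [-0.017 -0.007  0.707] tool y dir deg 15.55 F [-0.36  0.47 -1.42] tcp [0.5151 0.2522 0.0833] t 24.78 op 0.219
units [-0.015 -0.008  0.658] tool y dir deg 15.55 F [-0.56  0.42 -1.66] tcp [0.5152 0.2522 0.0813] t 25.03 op 0.213
units [-0.014 -0.01   0.608] tool y dir deg 15.54 F [ 0.32  0.09 -1.44] tcp [0.5152 0.2521 0.0793] t 25.28 op 0.217
```

```bash

python3 -m jog '[{"translation":[0,0,0.04],"twist":0,"claw":0},{"translation":[0,0,0.04],"twist":0,"claw":0},{"translation":[0,0,0],"twist":0,"claw":0}]'>/dev/null; python3 -c "
from h import *
go(.515,.2515,.055)"
python3 -m jog '[{"translation":[0,0,0.05],"twist":0,"claw":0},{"translation":[0,0,0.05],"twist":0,"claw":0},{"translation":[0,0,0],"twist":0,"claw":0}]'>/dev/null; python3 -c "
from h import *
go(.515,.2515,.055)"
python3 -m jog '[{"translation":[0,0,0.05],"twist":0,"claw":0},{"translation":[0,0,0.05],"twist":0,"claw":0},{"translation":[0,0,0],"twist":0,"claw":0}]'>/dev/null; python3 -c "
from h import *
go(.515,.2515,.055)"
python3 -m jog '[{"translation":[0,0,0.05],"twist":0,"claw":0},{"translation":[0,0,0.05],"twist":0,"claw":0},{"translation":[0,0,0],"twist":0,"claw":0}]'>/dev/null; python3 -c "
from h import *
go(.515,.2515,.055)"
```

```text
units [-0.013 -0.008  0.525] tool y dir deg 15.54 F [-0.85  1.04 -1.79] tcp [0.5152 0.2521 0.076 ] t 25.53 op 0.214
units [-0.013 -0.008  0.423] tool y dir deg 15.55 F [-0.65  0.83 -2.14] tcp [0.5152 0.2521 0.0719] t 25.78 op 0.219
units [-0.013 -0.008  0.323] tool y dir deg 15.55 F [ 0.25  1.96 -1.77] tcp [0.5152 0.2521 0.0679] t 26.03 op 0.213
units [-0.014 -0.008  0.223] tool y dir deg 15.55 F [-0.9   0.36 -2.8 ] tcp [0.5151 0.2521 0.0639] t 26.28 op 0.219
```

```bash

python3 -m jog '[{"translation":[0,0,0.05],"twist":0,"claw":0},{"translation":[0,0,0.04],"twist":0,"claw":0},{"translation":[0,0,0],"twist":0,"claw":0}]'>/dev/null; python3 -c "
from h import *
go(.515,.2515,.055)"
python3 -m jog '[{"translation":[0,0,0.03],"twist":0,"claw":0},{"translation":[0,0,0.02],"twist":0,"claw":0},{"translation":[0,0,0],"twist":0,"claw":0}]'>/dev/null; python3 -c "
from h import *
go(.515,.2515,.055)"
python3 -m jog '[{"translation":[0,0,0.015],"twist":0,"claw":0},{"translation":[0,0,0.01],"twist":0,"claw":0},{"translation":[0,0,0],"twist":0,"claw":0}]'>/dev/null; python3 -c "
from h import *
go(.515,.2515,.055)"
```

```text
units [-0.016 -0.008  0.135] tool y dir deg 15.55 F [-1.85  1.41 -2.3 ] tcp [0.5152 0.2522 0.0604] t 26.53 op 0.218
units [-0.016 -0.009  0.089] tool y dir deg 15.55 F [-1.43  1.47 -0.47] tcp [0.5152 0.2522 0.0586] t 26.78 op 0.213
units [-0.015 -0.009  0.067] tool y dir deg 15.55 F [-1.13  1.82 -0.59] tcp [0.5152 0.2522 0.0577] t 27.03 op 0.22
```

```bash

python3 -m jog '[{"translation":[0,0,0.015],"twist":0,"claw":0},{"translation":[0,0,0.01],"twist":0,"claw":0},{"translation":[0,0,0],"twist":0,"claw":0}]'>/dev/null; python3 -c "
from h import *
go(.515,.2515,.055)"
```

```text
units [-0.016 -0.009  0.041] tool y dir deg 15.55 F [-2.69  2.37  0.66] tcp [0.5152 0.2522 0.0566] t 27.28 op 0.213
```

```bash

python3 -m jog '[{"translation":[0.015,-0.01,0],"twist":0,"claw":0},{"translation":[0,0,0.01],"twist":0,"claw":0},{"translation":[0,0,0],"twist":0,"claw":0}]'>/dev/null; python3 -c "
from h import *
go(.515,.2515,.055)"
python3 -m jog '[{"translation":[0,0,0.01],"twist":0,"claw":0},{"translation":[0,0,0.01],"twist":0,"claw":0},{"translation":[0,0,0],"twist":0,"claw":0}]'>/dev/null; python3 -c "
from h import *
go(.515,.2515,.055)"
```

```text
units [-0.02  -0.006  0.031] tool y dir deg 15.52 F [ 0.4   1.82 -0.56] tcp [0.515  0.2524 0.0563] t 27.53 op 0.217
units [-0.02  -0.005  0.012] tool y dir deg 15.53 F [-0.92  1.    0.35] tcp [0.515  0.2523 0.0555] t 27.78 op 0.219
```

```bash

python3 -m jog '[{"translation":[0,0,0.015],"twist":0,"claw":0},{"translation":[0,0,0],"twist":0,"claw":0},{"translation":[0,0,0],"twist":0,"claw":0}]'>/dev/null; python3 -c "
from h import *
go(.515,.2515,.055)"
python3 -m jog '[{"translation":[0,0,0.012],"twist":0,"claw":0},{"translation":[0,0,0],"twist":0,"claw":0},{"translation":[0,0,0],"twist":0,"claw":0}]'>/dev/null; python3 -c "
from h import *
go(.515,.2515,.055)"
```

```text
units [-0.023 -0.006  0.01 ] tool y dir deg 15.53 F [-0.86  1.12  5.17] tcp [0.515  0.2525 0.0554] t 28.03 op 0.215
units [-0.025 -0.007  0.008] tool y dir deg 15.54 F [-1.88  0.77  9.39] tcp [0.515  0.2525 0.0553] t 28.28 op 0.217
```

Floor felt at exactly the expected height. I'll ease the load and release.

```bash

python3 -m jog '[{"translation":[0,0,-0.02],"twist":0,"claw":0},{"translation":[0,0,0],"twist":0,"claw":0},{"translation":[0,0,0],"twist":0,"claw":22},{"translation":[0,0,0],"twist":0,"claw":24},{"translation":[0,0,0],"twist":0,"claw":26},{"translation":[0,0,0],"twist":0,"claw":30},{"translation":[0,0,0],"twist":0,"claw":36},{"translation":[0,0,0],"twist":0,"claw":44},{"translation":[0,0,0],"twist":0,"claw":52},{"translation":[0,0,0],"twist":0,"claw":60},{"translation":[0,0,0],"twist":0,"claw":60},{"translation":[0,0,0],"twist":0,"claw":60},{"translation":[0,0,0],"twist":0,"claw":60}]'
python3 -m jog '[{"translation":[0,0,-0.1],"twist":0,"claw":60},{"translation":[0,0,-0.3],"twist":0,"claw":60},{"translation":[0,0,-0.5],"twist":0,"claw":60},{"translation":[0,0,-0.7],"twist":0,"claw":60},{"translation":[0,0,-0.7],"twist":0,"claw":60},{"translation":[0,0,-0.7],"twist":0,"claw":60},{"translation":[0,0,-0.5],"twist":0,"claw":60},{"translation":[0,0,-0.3],"twist":0,"claw":60},{"translation":[-0.5,0,0],"twist":0,"claw":60},{"translation":[-0.8,0,0],"twist":0,"claw":60},{"translation":[-0.8,0,0],"twist":0,"claw":60},{"translation":[-0.8,0,0],"twist":0,"claw":60},{"translation":[-0.4,0,0],"twist":0,"claw":60},{"translation":[0,0,0],"twist":0,"claw":60},{"translation":[0,0,0],"twist":0,"claw":60}]'
python3 - <<'E'
from h import *
s=r.snapshot("side"); c=np.zeros((600,800,3),np.uint8)
c[:600,:500]=cv2.resize(np.ascontiguousarray(s["img"][90:186,270:350,::-1]),(500,600),interpolation=cv2.INTER_CUBIC)
c[:300,500:]=cv2.resize(np.ascontiguousarray(s["img"][270:390,270:390,::-1]),(300,300),interpolation=cv2.INTER_CUBIC)
t=r.snapshot("top"); c[300:,500:]=cv2.resize(np.ascontiguousarray(t["img"][190:250,200:260,::-1]),(300,300),interpolation=cv2.INTER_CUBIC)
cv2.imwrite("pics/f1.png",c)
th=np.linspace(0,6.28,60)
for z,R_ in ((.09,.01),(.108,.009)):
  q=np.array([pix(s,(.515+R_*np.cos(u),.2523+R_*np.sin(u),z)) for u in th]); k=6.25; print(z,((q[:,1].min()-270)*k).round(),((q[:,1].max()-270)*k).round(),"y",((q[:,0].min()-90)*k).round(),((q[:,0].max()-90)*k).round())
E
```

```text
clock: 29.37
tool_pos: [0.5147, 0.2526, 0.0552]
eef_rot: [0.605, 0.796, 0.0, 0.0]
contact_force: [0.1, -1.2, 0.8]
opening: 0.599
clock: 30.62
tool_pos: [0.5503, 0.1249, 0.208]
eef_rot: [0.606, 0.796, 0.0, 0.0]
contact_force: [-0.6, 0.4, -0.1]
opening: 0.599
0.09 188.0 231.0 y 262.0 290.0
0.108 188.0 228.0 y 233.0 258.0
```

View pics/f1.png

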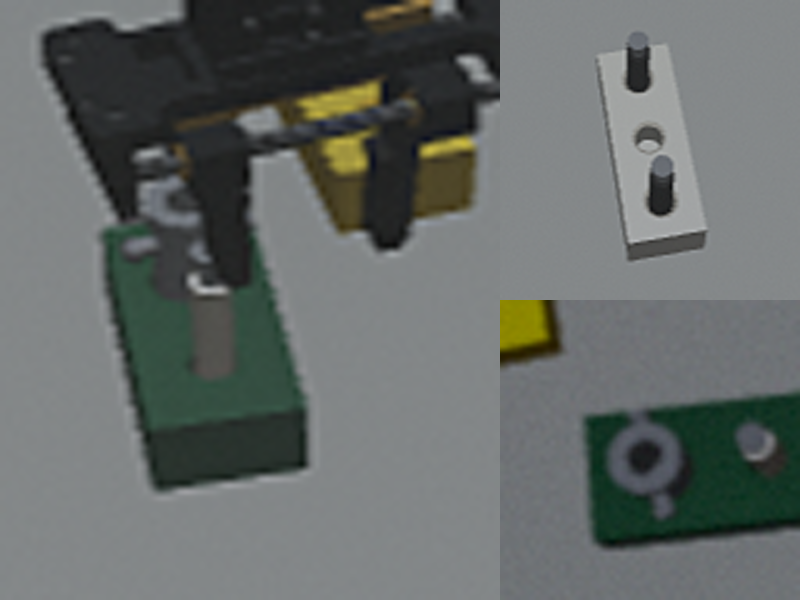

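The piston stands upright in the seat, its ceramic top at (210, 283) against a predicted row range of 262–290. The barrel and black pistons stand as before and the gripper is clear. Handing in.

```bash
python3 -c "
from h import *
print(r.get_state()['clock'],r.finish_job())"
```

```text
the job is handed in; nothing more can be done
30.7167 None
```

The white piston was checked on the snap gauge and now stands in the empty seat of the green tray. I handed the job in at 30.7 s.

- **Gauge check:** I slid the piston along the fixed anvil and it passed the go anvil freely. The no-go anvil stopped it at gauge x ≈ -9 mm, where the pictures had predicted. I leaned on that stop with 5.5–5.9 N for over a second, then drew the piston back out. The highest reading in the gauge was 5.9 N, well under the 15 N limit.
- **Setting down:** I felt the seat floor with the tool at 55.5 mm, the same height as in the rack, so the piston is fully home. While confirming the floor, the downward push briefly read 9.4 N, more than needed. I eased it off before opening the fingers.
- **Last checks:** The final picture shows the piston upright in the seat. The barrel and both black pistons stand as before, and the gripper is clear with about zero force on it.
- **Disagreements:**
  - The fixed anvil was about 2 mm further in y than the pictures gave, and I found it by touch.
  - The tray outline could not be fitted in the side picture, so I placed the seat from the top picture and a look at the hole before lowering.
  - The piston rubbed the seat wall with 2–4 N on the way down, and I shifted it slightly to relieve that.

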